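# Lock the battery hatch of the dough scale

## Robot

A 6-joint arm with a two-finger parallel gripper is mounted at the origin on the work surface. World frame = base frame: x ahead of the robot, y to its left, z up, the work surface at z = 0. Lengths are in m, angles in rad, forces in N, time in s.
With the tool pointing down it reaches from about 0.275 to 0.775 m from the base axis. Payload 14.6 kg.
Tool frame: the origin (TCP) lies at the very end of the fingers, on their centre line; the grasp point (between the pads) lies 19 mm behind it; z points along the fingers, y is the line along which they close (so a half turn about z gives the same grasp; the last joint's range is limited). The gripper opens to 85 mm and grips with 20 to 120 N. Pads are 22 mm wide; open, the fingers measure 114 mm over their backs; the gripper's body (76 mm by 85 mm) begins 54 mm behind the grasp point. The pads swing forward as they close: fully open they stand 13 mm farther back than shut.
Start: joints at [1.142, 0.263, -0.048, 1.259, 0, 1.415], TCP at [0.142, 0.505, 0.231] pointing down, gripper open.
Joint ranges: [-2.65, 2.65], [-0.89, 1.7], [-1.18, 1.37], [-2.13, 2.11], [-1.35, 1.29], [-3.14, 3.14]. Speed limits (rad/s): [1.89, 1.89, 2.57, 2.79, 3.14, 3.14].

## Interface

Orientations are given as a unit quaternion [x, y, z, w].
In Python, from cell import arm, eyes, spot_in, mark_of gives the robot as it stands. The module is installed in compiled form; this text tells all that it offers.
- The arm moves only by the tool step_arm, never from a script. Its argument "series" is a list of rows, each a list of 7 numbers: the shift along the world's x, y, z in units of 25 mm (1.0 is 25 mm), then the turn, a rotation vector about the world's x, y, z in units of 6 degrees (1.0 is 6 degrees), then the closure, from 0 (fully open) to 1 (shut). In form: [[dx, dy, dz, rx, ry, rz, fingers], ...]. A call has 1 to 12 rows; each row shifts and turns the commanded pose from where the row before left it; what a row does not reach is not made up. A row lasts 1/12 s, in which the tool goes at most 41.7 mm and 7.16 degrees, less where a joint would pass 70% of its speed; a pose out of reach is approached as far as the arm can. A call is refused whole if a number of a shift passes 1 or a number of a turn 1, either way. A call with a gripper value outside its range is refused whole. The fingers move at their own pace and stop on an object; "newtons" is the grip in N (left out, the last holds). Time passes only in rows, so rows that do not move let the fingers close. It gives the time, the measured TCP pose, the force, the opening and the grip force at its end, in the units of the state.
- arm.observe(): the state, without advancing time (a new reading comes with each control period).
- eyes.get_image(name): name is "scene" or "top" or "wrist"; returns (picture, depth): 480x640x3 uint8, red, green, blue; 480x640 float32, m along the optical axis (not along the pixel's ray), 0 where there is no reading.
- eyes.get_calibration(name): a dict with "mtx" (3x3 intrinsics, pixels), "dist_coeffs" ([k1, k2, p1, p2, k3] as OpenCV has them; the pictures are not rectified), "xyz" and "rotation" of the camera in the world; the wrist camera has in their place "T_tool_cam" (4x4, takes a point from camera to tool coordinates, whose origin is the TCP and whose axes are the flange's). Camera axes: x right, y up, looking along -z (the intrinsics and any distortion apply to the point x, -y, -z); pixel columns grow to the right and rows downward; lengths in m; the calibration is good to about 2 mm. A picture is of the moment at which its call begins: read the wrist's pose just before it. get_calibration takes no time and is no camera call.
- arm.close_job(): hands the job in; it is judged then, once.
Trained networks look in the newest picture that a camera, given by its name, has taken for a name from the list of things; names that differ only in an ending like _2 or _b are one class to them, and where a whole thing is asked for, a point or a joint stands for the part that bears it (a point fixed in the world has none). Each returns a list of dicts, best first, with "confidence" (0 to 1); they miss things now and then, are a little off and sometimes report something else, mostly with a low value. They report only what shows in the picture. A call takes as long as a camera call. They do not tell look-alikes from the thing itself.
- spot_in(camera, query): "pixel" ([column, row] in pixels, amid what is visible of it).
- mark_of(camera, query): "pixel" ([column, row] in pixels: a listed point, or the origin of a listed thing).
The state is a dict: "time": time; "qpos": joint angles; "joint_vel": joint speeds; "joint_efforts": joint torques, N m; "tcp_pos": TCP position; "tool_rot": TCP orientation; "contact_force": force on the tool from outside, world axes, zero at the start; "moment": the same for the moment, N m; "finger_gap": finger opening in m; "finger_force": force on a finger pad.
Only numpy, scipy, OpenCV 4.12 (cv2) and the standard library are available. Lean on these libraries where they do the work, as an engineer would, in place of code of your own. Each camera call takes 0.05 s, during which the arm holds its last target. There are 200 camera calls.

## Task

The scale's battery has just been changed; its hatch lies in place but is not locked. Take the red flat-blade driver from the wooden stand, feel its blade into the slot of the brass lock on the hatch, press the sprung lock in gently and turn it a quarter turn clockwise until, let go, it stays home; then stand the driver back in a free hole of the stand, upright and all the way down. Turn the lock with the driver only, do not lean on it hard or wrench it against its stop, and leave the blue driver and the other things on the counter where they are.

Things in the scene. Friction and masses are not known exactly. Their poses are not given: they have to be found in the camera images.
- driver: Red stubby flat-blade driver, 115 mm long, 90 to 140 g, standing blade down in a stand hole. Origin: middle of the blade's tip edge; z runs up the shaft to the handle, x along the blade's width, y through its thickness. Blade 11 wide (x), 2 thick (y), 13 long; shank 8 in diameter up to z 50; handle 26 x 26 square (faces along x and y) from z 50 to z 110.
- cross_driver: Blue stubby cross-head driver of the same size and shape with a pointed tip, in the same stand; not for this lock, leave it alone. Origin at its tip, z up.
- stand: Plywood driver stand, fixed, 44 x 180 x 60 tall. Origin: centre of its underside; y along its length. Three upright through holes, 18 x 18 square, at y -60, 0 and +60; one of the outer two holds the red driver, the other the blue one. A driver that is home rests with its handle's underside on the stand's top: its tip is then 10 above the counter.
- scale: White bench scale, fixed, 310 x 280; steel platter behind (top 88 high), console in front (-x side) with the display at its left (+y, up to 96 high) and the dark battery hatch at its right (-y). Origin: centre of the underside; x points to the platter side, z up. Keep hand and arm off it: only the driver may touch it.
- lock_place (a point): Nominal place of the lock on the hatch top (80 above the counter), at x -100, y -85 of the scale and with its axes. The loose hatch, 86 x 104, has play along y: it and the lock on it sit up to 5 mm to either side of this point, unmeasured, and stay there (well held against pushing). Yellow marks by the lock: slot direction when open (x); green marks: when locked (y).
- lock_turn (a joint): Turn of the brass lock (rad), clockwise seen from above. Head 26 in diameter, flat face, slot 16 long, 3.2 wide, 4 deep, closed at the ends; at 0 the slot runs along the scale's x. Starts open at -0.1 to 0.1; hard stop at 1.6. Not pressed in, it turns only about 0.2 either way; pressed in it turns against slight drag. From 1.38 on it can rise into its locked notch, which holds it.
- lock_press (a joint): How far the lock is pressed in (m). At 0 (open) its face is 9 mm above the hatch. Spring: 3.5 N at 0, 0.9 N more per mm. To turn it must stay beyond 5.2 to 7.2 mm (differs each time, unmeasured); a rigid end comes 0.7 mm deeper (at most 11 N): 12 to 15 N reaches it. Let go when turned, it rises and stays at 2.6 to 4.6 mm: locked. Turned too little it rises to 0 or hangs at 5.2 or more. Bears 30 N at most.
- spent_battery: Dark upright battery block with an orange band, 70 x 47 x 99, loose; the one taken out of the scale. Origin: centre of its underside.
- blue_tumbler: Blue glass tumbler, 80 in diameter, 85 high, loose. Origin: centre of its underside.
- pepper_mill: Clear pepper mill, 56 in diameter, 146 high, loose. Origin: centre of its underside.
- oil_bottle: Green oil bottle, 62 in diameter, 215 high, loose. Origin: centre of its underside.
- pizza_wheel: Pizza wheel lying flat, 220 long, up to 24 high, 100 mm steel disc towards +x. Origin on the counter at the end of the handle near the disc.
- salt_jar: Glass salt jar with a steel lid, 56 in diameter, 75 high, loose. Origin: centre of its underside.
Things that resemble listed ones, but are neither listed nor needed, are in the scene too. Of the things like the driver, leave any that is orange; of the rest the larger one is meant.

How it is judged:
By the outcome, as a careful person would: the job done as asked, in the order asked, and still so for the second after the job is handed in, with the robot touching nothing.
It also fails if it takes over 72 s, if anything falls off the work surface, if the arm or the gripper's body presses on something with over 40 N, if the wrist force passes 120 N, or if a joint passes its speed limit or range.

## Working session

There is one attempt and no reset: what is moved stays moved. The work goes in short steps, Python scripts to look and compute and a tool call to move; the robot and the scene stay as the last step left them, time stands still between calls to the robot, and variables do not carry over. Pictures are saved under pics/ and viewed, at most 10 in all, crops included, and the job is handed in when it is done.

Besides the shell and the picture viewer there is one more tool, called after "Emit:" as name(argument=value, ...) on one line, values as JSON. step_arm: Moves the arm, as the interface text tells. Its arguments: {"type":"object","properties":{"series":{"type":"array"},"newtons":{"type":"number"}},"required":["series"]}

```bash
mkdir -p pics; cat > h.py <<'E'
import numpy as np, cv2
from scipy.spatial.transform import Rotation as R
from cell import arm, eyes, spot_in, mark_of
def campose(n,st=None):
    c=eyes.get_calibration(n)
    if n=="wrist":
        st=st or arm.observe(); T=np.eye(4); T[:3,:3]=R.from_quat(st["tool_rot"]).as_matrix(); T[:3,3]=st["tcp_pos"]
        T=T@np.array(c["T_tool_cam"])
    else:
        T=np.eye(4); r=np.array(c["rotation"]); T[:3,:3]=r if r.shape==(3,3) else R.from_quat(r).as_matrix(); T[:3,3]=c["xyz"]
    return np.array(c["mtx"],float),np.array(c["dist_coeffs"],float),T
def ray(n,px,st=None):
    K,d,T=campose(n,st); u=cv2.undistortPoints(np.array([[px]],float),K,d)[0,0]
    return T[:3,3],T[:3,:3]@np.array([u[0],-u[1],-1.])
def at_depth(n,px,dep,st=None):
    o,v=ray(n,px,st); return o+v*dep
def at_z(n,px,z,st=None):
    o,v=ray(n,px,st); return o+v*(z-o[2])/v[2]
def cloud(n,dep,st=None):
    K,d,T=campose(n,st); g=np.stack(np.meshgrid(np.arange(640.),np.arange(480.)),-1).reshape(-1,1,2)
    u=cv2.undistortPoints(g,K,d)[:,0]; p=np.c_[u[:,0],-u[:,1],-np.ones(len(u))]*dep.reshape(-1,1)
    return (p@T[:3,:3].T+T[:3,3]).reshape(480,640,3)
def proj(n,P,st=None):
    K,d,T=campose(n,st); p=(np.atleast_2d(P)-T[:3,3])@T[:3,:3]; p=p*[1,-1,-1]
    return cv2.projectPoints(p,np.zeros(3),np.zeros(3),K,d)[0][:,0]
E
python3 - <<'E'
from h import *
for k,v in arm.observe().items(): print(k,v)
ims=[]
for n in ("scene","top"):
    im,d=eyes.get_image(n); np.save(n+"_d.npy",d); np.save(n+"_i.npy",im); cv2.imwrite(f"pics/{n}0.png",im[...,::-1])
    for q in ("driver","cross_driver","stand","scale","lock_place","lock_turn"):
        C=cloud(n,d)
        for f in (spot_in,mark_of):
            print(n,q,f.__name__,[(np.round(r["pixel"],0).tolist(),round(r["confidence"],2),np.round(C[min(479,int(r["pixel"][1])),min(639,int(r["pixel"][0]))],3).tolist()) for r in f(n,q)[:4]])
E
```

```text
time 0.0
qpos [ 1.14169471e+00  2.63536312e-01 -4.89684057e-02  1.25941164e+00
 -2.78965984e-05  1.41549269e+00]
joint_vel [ 0.00086028 -0.00089797  0.00061524 -0.00134033  0.00150677  0.00016803]
joint_efforts [ 1.83883294e-04 -6.37623096e+01  3.84570694e+01  1.35195427e-02
 -1.20035743e-04 -3.18499735e-05]
tcp_pos [0.14184489 0.50516816 0.23080662]
tool_rot [ 1.36471747e-01  9.90643805e-01 -5.40294867e-04 -1.47962083e-04]
contact_force [-0.15422424  0.56720934 -0.3277136 ]
moment [-0.03673013  0.04436744  0.00458419]
finger_force 0.0
finger_gap 0.08531440991203396
scene driver call [([228.0, 290.0], 0.67, [0.543, -0.293, 0.085]), ([208.0, 339.0], 0.66, [0.661, -0.399, 0.072]), ([247.0, 302.0], 0.62, [0.631, -0.286, 0.104])]
scene driver call [([231.0, 313.0], 0.72, [0.52, -0.285, -0.003]), ([212.0, 348.0], 0.63, [0.657, -0.392, 0.036])]
scene cross_driver call [([294.0, 294.0], 0.7, [0.663, -0.176, 0.102])]
scene cross_driver call []
scene stand call [([270.0, 317.0], 0.63, [0.656, -0.239, 0.059])]
scene stand call [([269.0, 328.0], 0.95, [0.653, -0.244, 0.025]), ([435.0, 221.0], 0.35, [0.476, 0.501, 0.018])]
scene scale call [([409.0, 260.0], 0.89, [0.691, 0.168, 0.092]), ([357.0, 207.0], 0.2, [0.349, 0.252, 0.085])]
scene scale call [([404.0, 268.0], 0.97, [0.71, 0.13, 0.091])]
scene lock_place call []
scene lock_place call [([363.0, 236.0], 0.96, [0.509, 0.155, 0.081]), ([272.0, 326.0], 0.74, [0.655, -0.237, 0.026]), ([356.0, 225.0], 0.29, [0.357, 0.25, 0.021])]
scene lock_turn call [([365.0, 231.0], 0.42, [0.501, 0.169, 0.089])]Traceback (most recent call last):
  File "<stdin>", line 9, in <module>
ValueError: it knows: blue_tumbler, cross_driver, driver, lock_place, oil_bottle, pepper_mill, pizza_wheel, salt_jar, scale, spent_battery, stand
```

```bash
python3 - <<'E'
from h import *
n="top"
im,d=eyes.get_image(n); np.save(n+"_d.npy",d); np.save(n+"_i.npy",im); cv2.imwrite(f"pics/{n}0.png",im[...,::-1]); C=cloud(n,d)
for q in ("driver","cross_driver","stand","scale","lock_place"):
    for f in (spot_in,mark_of):
        print(q,f is spot_in,[(np.round(r["pixel"],0).tolist(),round(r["confidence"],2),np.round(C[int(r["pixel"][1]),int(r["pixel"][0])],3).tolist()) for r in f(n,q)[:4]])
E
```

```text
driver True [([444.0, 180.0], 0.71, [0.618, -0.278, 0.119]), ([479.0, 159.0], 0.65, [0.701, -0.393, 0.003])]
driver False [([475.0, 180.0], 0.76, [0.646, -0.384, -0.003]), ([436.0, 231.0], 0.66, [0.518, -0.283, 0.003]), ([439.0, 187.0], 0.57, [0.613, -0.278, 0.068])]
cross_driver True [([398.0, 170.0], 0.56, [0.642, -0.175, 0.121])]
cross_driver False [([394.0, 176.0], 0.54, [0.639, -0.17, 0.073])]
stand True [([417.0, 183.0], 0.57, [0.626, -0.227, 0.057])]
stand False [([412.0, 185.0], 0.92, [0.62, -0.217, 0.064])]
scale True [([226.0, 186.0], 0.84, [0.607, 0.223, 0.09])]
scale False [([231.0, 192.0], 0.66, [0.592, 0.212, 0.094])]
lock_place True [([229.0, 181.0], 0.91, [0.617, 0.217, 0.087])]
lock_place False [([257.0, 227.0], 0.64, [0.512, 0.151, 0.086])]
```

View pics/scene0.png

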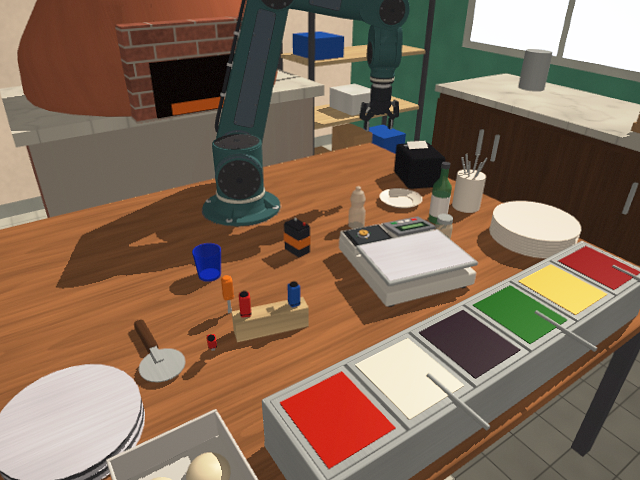

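View pics/top0.png

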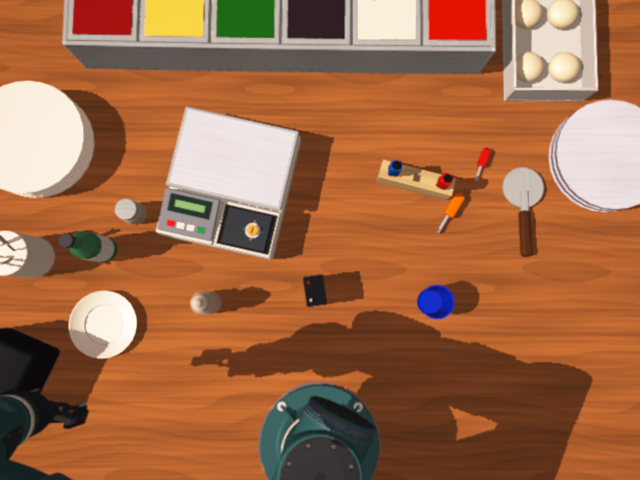

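The candidates in the top picture are:
- the red driver in the stand at (445,180)
- a small red one at (485,158)
- an orange one at (452,207)

The red driver in the stand fits: it is the larger of the red ones and stands in a stand hole. The blue one at (395,168) is the cross-head driver. The scale's lock is at (252,230).

```bash
python3 - <<'E'
from h import *
for n in("top","scene"):
    d=np.load(n+"_d.npy") ; im=np.load(n+"_i.npy").astype(int); C=cloud(n,d); ok=d>0
    x,y,z=C[...,0],C[...,1],C[...,2]; r,g,b=im[...,0],im[...,1],im[...,2]
    box=ok&(x>.45)&(x<.8)&(y<-.1)&(y>-.42)
    def rect(m,t):
        p=C[m]; 
        if len(p)<8: print(n,t,len(p)); return
        q=cv2.minAreaRect((p[:,:2]*1000).astype(np.float32)); print(n,t,len(p),np.round(q[0],1),np.round(q[1],1),round(q[2],1),"z",np.round(np.percentile(p[:,2],[2,50,98]),3))
    red=box&(r>120)&(g<60)&(b<60); blue=box&(b>100)&(r<70); org=box&(r>190)&(g>80)&(g<150)&(b<60)
    rect(box&(z>.054)&(z<.066)&(y>-.34)&(y<-.13)&(x>.58)&~red&~blue&~org,"standtop")
    rect(red&(y>-.33),"red"); rect(red&(y>-.33)&(z>.105),"redtop"); rect(red&(y<-.345),"smallred"); rect(blue,"blue"); rect(blue&(z>.105),"bluetop"); rect(org,"orange")
    s=ok&(x>.4)&(x<.9)&(y>0)&(y<.45)
    rect(s&(z>.082)&(z<.094)&(r>170)&(g>170)&(b>170)&(x>.57),"platter"); rect(s&(z>.072)&(z<.086)&(r<70)&(g<70)&(b<70)&(x<.65),"hatch")
    rect(s&(r>170)&(b<110)&(g>110)&(z>.07),"brass/yellow")
im=np.load("top_i.npy"); a=cv2.resize(im[140:245,370:500],None,fx=4,fy=4,interpolation=2); b=cv2.resize(im[190:265,150:285],(520,289),interpolation=2)
s2=cv2.resize(np.load("scene_i.npy")[265:365,195:325],(520,400),interpolation=2) if 0 else None
cv2.imwrite("pics/c1.png",cv2.resize(im[140:245,370:500],None,fx=6,fy=5.7,interpolation=2)[:,:,::-1])
E
```

```text
top standtop 982 [ 637. -229.] [179.8  46.1] 75.8 z [0.055 0.06  0.065]
top red 124 [ 598.3 -309.1] [94.7 38.4] 37.5 z [0.017 0.112 0.125]
top redtop 70 [ 621.2 -285.7] [26.2 26.6] 74.8 z [0.107 0.118 0.126]
top smallred 170 [ 651.4 -382. ] [ 27.5 158.1] 63.9 z [0.001 0.02  0.025]
top blue 66 [ 649.7 -168.8] [23.4 23. ] 0.2 z [0.081 0.117 0.124]
top bluetop 50 [ 649.7 -169. ] [23.  23.4] 89.2 z [0.109 0.118 0.124]
top orange 6208 [ 625. -260.] [350. 320.] 0.0 z [-0.005  0.001  0.026]
top platter 8624 [671.4 211.2] [271.2 194.4] 77.8 z [0.084 0.089 0.093]
top hatch 1682 [519.  236.2] [248.   90.6] 78.0 z [0.073 0.08  0.085]
top brass/yellow 90 [520.4 269.9] [240.3  80.4] 66.0 z [0.082 0.089 0.095]
scene standtop 848 [ 637.  -227.3] [181.5  49.9] 76.2 z [0.055 0.061 0.065]
scene red 199 [ 570.7 -277.9] [ 24.  137.1] 78.6 z [0.065 0.098 0.121]
scene redtop 75 [ 625.  -287.4] [23.6 22. ] 61.7 z [0.106 0.114 0.122]
scene smallred 67 [ 661.7 -389.9] [18.1 28.1] 68.6 z [0.038 0.063 0.077]
scene blue 121 [ 658.3 -176. ] [28.2 17.5] 48.7 z [0.076 0.103 0.121]
scene bluetop 54 [ 661.7 -171.7] [21.4  9.1] 80.9 z [0.106 0.115 0.122]
scene orange 55 [ 530.7 -287.3] [21.7 22.3] 79.5 z [0.082 0.114 0.118]
scene platter 3393 [673.3 211.2] [269.1 188.8] 77.8 z [0.087 0.091 0.093]
scene hatch 474 [504.6 169.6] [384.1  95.5] 69.7 z [0.076 0.081 0.085]
scene brass/yellow 40 [628. 264.] [343.3  79.9] 31.3 z [0.087 0.09  0.094]
```

View pics/c1.png

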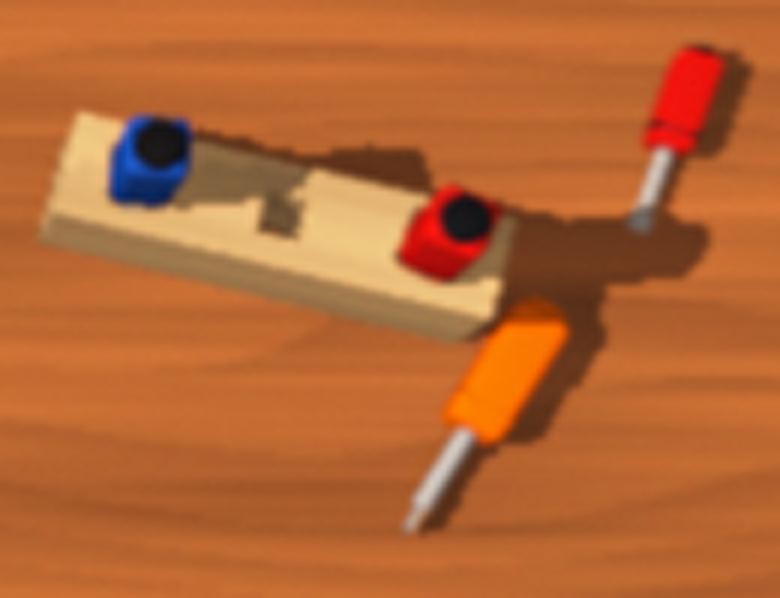

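The crop confirms it: the red square-handled driver sits in the stand's outer hole at crop (450,235). The smaller red one (685,100) and the orange one (510,370) are outside the stand. I'll move above the stand.

Emit:
step_arm(series=[[0, 0, 1, 0, 0, 0, 0], [0.3, -0.5, 1, 0, 0, 0, 0], [0.58, -0.96, 0.5, 0, 0, 0, 0], [0.58, -0.96, 0, 0, 0, 0, 0], [0.58, -0.96, 0, 0, 0, 0, 0], [0.58, -0.96, 0, 0, 0, 0, 0], [0.58, -0.96, 0, 0, 0, 0, 0], [0.58, -0.96, 0, 0, 0, 0, 0], [0.58, -0.96, 0, 0, 0, 0, 0], [0.58, -0.96, 0, 0, 0, 0, 0], [0.58, -0.96, 0, 0, 0, 0, 0], [0.58, -0.96, 0, 0, 0, 0, 0]])

```text
time: 2.15
tcp_pos: [0.2948, 0.2517, 0.2939]
tool_rot: [0.136, 0.991, 0.0, 0.0]
contact_force: [1.4, 1.0, 1.0]
finger_gap: 0.0853
finger_force: 0.0
```

Emit:
step_arm(series=[[0.58, -0.96, 0, 0, 0, 0, 0], [0.58, -0.96, 0, 0, 0, 0, 0], [0.58, -0.96, 0, 0, 0, 0, 0], [0.58, -0.96, 0, 0, 0, 0, 0], [0.58, -0.96, 0, 0, 0, 0, 0], [0.58, -0.96, 0, 0, 0, 0, 0], [0.58, -0.96, 0, 0, 0, 0, 0], [0.58, -0.96, 0, 0, 0, 0, 0], [0.58, -0.96, 0, 0, 0, 0, 0], [0.58, -0.96, 0, 0, 0, 0, 0], [0.58, -0.96, 0, 0, 0, 0, 0], [0.58, -0.96, 0, 0, 0, 0, 0]])

```text
time: 3.15
tcp_pos: [0.469, -0.0365, 0.2938]
tool_rot: [0.137, 0.991, 0.0, 0.0]
contact_force: [0.6, -0.1, 0.4]
finger_gap: 0.0854
finger_force: 0.0
```

Emit:
step_arm(series=[[0.58, -0.96, 0, 0, 0, 0, 0], [0.58, -0.96, 0, 0, 0, 0, 0], [0.58, -0.96, 0, 0, 0, 0, 0], [0.58, -0.96, 0, 0, 0, 0, 0], [0.58, -0.96, 0, 0, 0, 0, 0], [0.58, -0.96, 0, 0, 0, 0, 0], [0.58, -0.96, 0, 0, 0, 0, 0], [0.58, -0.96, 0, 0, 0, 0, 0], [0.58, -0.9, 0, 0, 0, 0, 0], [0.58, -0.9, 0, 0, 0, 0, 0], [0, 0, 0, 0, 0, 0, 0], [0, 0, 0, 0, 0, 0, 0]])

```text
time: 4.15
tcp_pos: [0.6138, -0.2731, 0.2926]
tool_rot: [0.137, 0.991, 0.0, -0.001]
contact_force: [0.3, 0.2, 0.5]
finger_gap: 0.0853
finger_force: 0.0
```

```bash
python3 - <<'E'
from h import *
st=arm.observe(); im,d=eyes.get_image("wrist"); np.save("w_i.npy",im); np.save("w_d.npy",d); cv2.imwrite("pics/w1.png",im[...,::-1])
print(st["time"],np.round(st["tcp_pos"],4),np.round(st["qpos"],3),np.round(st["tool_rot"],3),st["contact_force"])
C=cloud("wrist",d,st); x,y,z=C[...,0],C[...,1],C[...,2]; r,g,b=[im[...,i].astype(int) for i in range(3)]
def rect(m,t):
    p=C[m]
    if len(p)<8: print(t,len(p)); return
    q=cv2.minAreaRect((p[:,:2]*1000).astype(np.float32)); print(t,len(p),np.round(q[0],1),np.round(q[1],1),round(q[2],1),"z",np.round(np.percentile(p[:,2],[2,50,98]),3))
ok=(d>0)&(x>.4)&(x<.8)&(y<-.1)&(y>-.45)
rect(ok&(z>.055)&(z<.066)&(y>-.34),"stand")
red=ok&(r>110)&(g<70)&(b<70)
for lo,hi in((.06,.10),(.105,.113),(.113,.13),(.0,.05)): rect(red&(z>lo)&(z<hi),("red",lo))
rect(ok&(z>.113)&(z<.13)&(y>-.34)&(y<-.24)&(x>.58),"drivertop"); rect(ok&(z>.113)&(z<.13)&(y>-.21),"bluetop")
E
```

```text
4.15 [ 0.6138 -0.2731  0.2926] [-0.54   0.54   0.563  1.595 -0.    -0.265] [ 0.137  0.991  0.    -0.001] [0.33308547 0.22559076 0.50861566]
stand 4782 [ 637.2 -228. ] [180.1  44.7] 76.1 z [0.057 0.059 0.061]
('red', 0.06) 147 [ 611.  -282.1] [23.2  3. ] 71.7 z [0.071 0.086 0.1  ]
('red', 0.105) 48 [ 610.9 -281.9] [22.6  2.2] 69.3 z [0.105 0.109 0.113]
('red', 0.113) 315 [ 621.8 -285.5] [25.8 24.9] 64.1 z [0.114 0.118 0.122]
('red', 0.0) 555 [ 666.6 -366.3] [ 79.9 135.3] 27.3 z [0.007 0.018 0.02 ]
drivertop 738 [ 622.3 -286. ] [26.  26.1] 66.2 z [0.114 0.121 0.125]
bluetop 728 [ 651.3 -169.8] [25.4 26.4] 86.0 z [0.114 0.12  0.125]
```

View pics/w1.png

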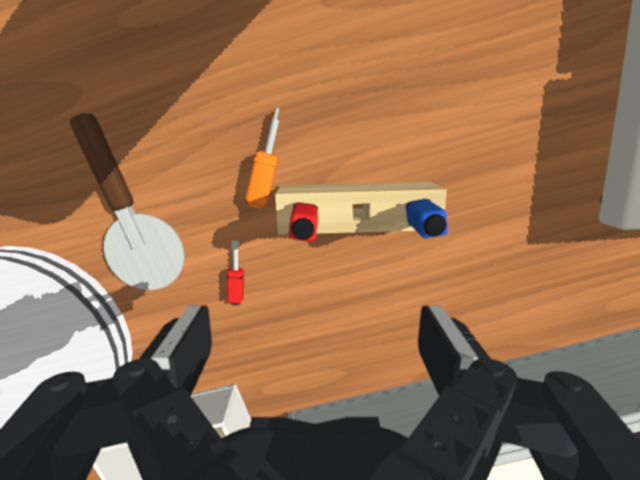

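The wrist view shows the red driver at (303,222) in the stand, blue at (430,218) and the free middle hole at (361,210). The small red one (235,275) and the orange one (262,175) lie flat. I'll align to the handle (yaw 66°) and go down.

Emit:
step_arm(series=[[0.17, -0.26, -0.5, 0, 0, -0.7, 0.3], [0.17, -0.26, -0.8, 0, 0, -0.65, 0.3], [0, 0, -0.9, 0, 0, 0, 0.3], [0, 0, -0.9, 0, 0, 0, 0.3], [0, 0, -0.9, 0, 0, 0, 0.3], [0, 0, -0.9, 0, 0, 0, 0.3], [0, 0, -0.9, 0, 0, 0, 0.3], [0, 0, -0.9, 0, 0, 0, 0.3], [0, 0, -0.7, 0, 0, 0, 0.3], [0, 0, -0.6, 0, 0, 0, 0.3], [0, 0, -0.5, 0, 0, 0, 0.3], [0, 0, 0, 0, 0, 0, 0.3]])

```text
time: 5.2
tcp_pos: [0.6206, -0.2834, 0.0796]
tool_rot: [0.206, 0.979, 0.001, -0.001]
contact_force: [0.4, 0.1, -0.4]
finger_gap: 0.06
finger_force: 0.0
```

Emit:
step_arm(series=[[0, 0, 0, 0, 0, 0, 0.3], [0, 0, -0.3, 0, 0, 0, 0.3], [0, 0, 0, 0, 0, 0, 0.3], [0, 0, 0, 0, 0, 0, 0.3]])

```text
time: 5.53
tcp_pos: [0.622, -0.285, 0.0741]
tool_rot: [0.206, 0.979, -0.0, 0.0]
contact_force: [0.0, -0.1, 0.2]
finger_gap: 0.0597
finger_force: 0.0
```

Emit:
step_arm(series=[[0, -0.04, 0, 0, 0, 0, 0.6], [0, 0, 0, 0, 0, 0, 0.8], [0, 0, 0, 0, 0, 0, 1], [0, 0, 0, 0, 0, 0, 1], [0, 0, 0, 0, 0, 0, 1], [0, 0, 0, 0, 0, 0, 1], [0, 0, 0, 0, 0, 0, 1], [0, 0, 0, 0, 0, 0, 1]], newtons=70)

```text
time: 6.2
tcp_pos: [0.6222, -0.2862, 0.0742]
tool_rot: [0.206, 0.979, -0.0, 0.0]
contact_force: [-0.4, 0.7, 5.8]
finger_gap: 0.025
finger_force: 68.9
```

Emit:
step_arm(series=[[0, 0, 0.4, 0, 0, 0, 1], [0, 0, 0.8, 0, 0, 0, 1], [0, 0, 0.9, 0, 0, 0, 1], [0, 0, 0.9, 0, 0, 0, 1], [0, 0, 0.9, 0, 0, 0, 1], [0, 0, 0.9, 0, 0, 0, 1], [0, 0, 0.9, 0, 0, 0, 1], [0, 0, 0.9, 0, 0, 0, 1], [0, 0, 0.8, 0, 0, 0, 1], [0, 0, 0.4, 0, 0, 0, 1], [0, 0, 0, 0, 0, 0, 1], [0, 0, 0, 0, 0, 0, 1]])

```text
time: 7.2
tcp_pos: [0.622, -0.2861, 0.2689]
tool_rot: [0.206, 0.979, -0.0, 0.0]
contact_force: [-0.4, -0.5, -2.4]
finger_gap: 0.0256
finger_force: 68.7
```

```bash
python3 - <<'E'
from h import *
st=arm.observe(); print(st["time"],np.round(st["tcp_pos"],4),st["finger_gap"])
t=np.array(st["tcp_pos"]); tip=t-[0,0,.0642]
tiles=[]
for n in("scene","wrist"):
    im,d=eyes.get_image(n); p=proj(n,[tip,t],st); print(n,p.round(0).tolist(), d[int(p[0][1]),int(p[0][0])] if 0<=p[0][0]<640 and 0<=p[0][1]<480 else None)
    u,v=np.clip(p[0].astype(int),[60,60],[580,420]); tiles.append(cv2.resize(im[v-60:v+60,u-60:u+60] if n=="scene" else im[max(0,v-100):v+60,u-80:u+80],(400,400),interpolation=2))
    np.save("g_"+n,im)
cv2.imwrite("pics/g1.png",np.hstack(tiles)[...,::-1])
E
```

```text
7.2 [ 0.622  -0.2861  0.2689] 0.025551215019485714
scene [[241.0, 264.0], [239.0, 239.0]] 1.0520823
wrist [[314.0, 258.0], [314.0, 310.0]] 0.20665501
```

View pics/g1.png

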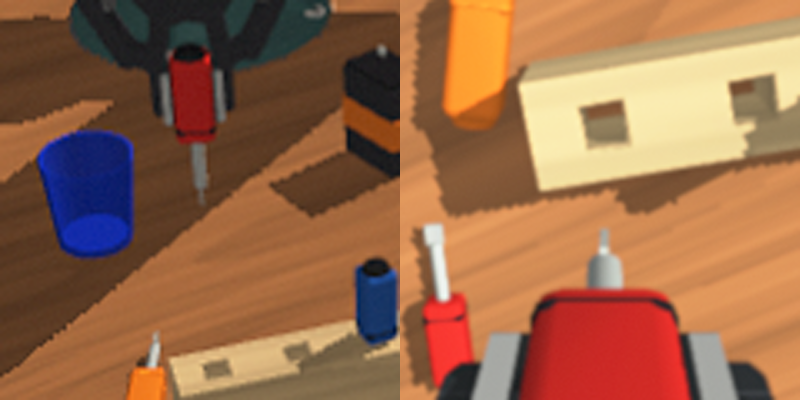

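The left tile (scene) shows the driver hanging straight in the gripper. In the right tile (wrist), the tip at (604,232) looks narrow across the closing direction, so the blade's width lies along tool x. I'll go to the lock.

Emit:
step_arm(series=[[-0.23, 0.92, 0, 0, 0, 0.1, 1], [-0.23, 0.92, 0, 0, 0, 0.1, 1], [-0.23, 0.92, 0, 0, 0, 0.1, 1], [-0.23, 0.92, 0, 0, 0, 0.1, 1], [-0.23, 0.92, 0, 0, 0, 0.1, 1], [-0.23, 0.92, 0, 0, 0, 0.1, 1], [-0.23, 0.92, 0, 0, 0, 0.1, 1], [-0.23, 0.92, 0, 0, 0, 0.1, 1], [-0.23, 0.92, 0, 0, 0, 0.1, 1], [-0.23, 0.92, 0, 0, 0, 0.1, 1]])

```text
time: 8.13
tcp_pos: [0.5635, -0.0549, 0.2678]
tool_rot: [0.154, 0.988, 0.0, -0.001]
contact_force: [-0.4, 0.1, -0.6]
finger_gap: 0.0256
finger_force: 68.8
```

Emit:
step_arm(series=[[-0.23, 0.92, 0, 0, 0, 0.1, 1], [-0.23, 0.92, 0, 0, 0, 0.1, 1], [-0.23, 0.92, 0, 0, 0, 0.1, 1], [-0.23, 0.92, -0.3, 0, 0, 0.1, 1], [-0.23, 0.92, -0.4, 0, 0, 0.1, 1], [-0.23, 0.92, -0.4, 0, 0, 0.1, 1], [-0.23, 0.92, -0.4, 0, 0, 0.1, 1], [-0.23, 0.92, -0.4, 0, 0, 0.1, 1], [-0.23, 0.92, -0.4, 0, 0, 0.1, 1], [0, 0, 0, 0, 0, 0, 1], [0, 0, 0, 0, 0, 0, 1], [0, 0, 0, 0, 0, 0, 1]])

```text
time: 9.13
tcp_pos: [0.5125, 0.1507, 0.211]
tool_rot: [0.108, 0.994, -0.0, -0.0]
contact_force: [-0.1, -0.5, -1.1]
finger_gap: 0.0251
finger_force: 68.9
```

```bash
python3 - <<'E'
from h import *
st=arm.observe(); print(st["time"],np.round(st["tcp_pos"],4),np.round(st["qpos"],2),st["contact_force"],st["moment"])
im,d=eyes.get_image("wrist"); np.save("l_i.npy",im); np.save("l_d.npy",d)
r=mark_of("wrist","lock_place"); print([(np.round(a["pixel"],1).tolist(),round(a["confidence"],2),at_z("wrist",a["pixel"],.08,st).round(4).tolist()) for a in r[:3]])
t=np.array(st["tcp_pos"]); p=proj("wrist",[t-[0,0,.0642],[.512,.152,.089]],st); print(p.round(1))
C=cloud("wrist",d,st); z=C[...,2]; c=im.astype(int)
m=(z>.07)&(z<.086)&(c.max(2)<75)&(C[...,1]<.25)&(C[...,0]<.6)&(C[...,0]>.42)
q=cv2.minAreaRect((C[m][:,:2]*1000).astype(np.float32)); print("hatch",m.sum(),q)
cv2.imwrite("pics/l1.png",im[...,::-1])
E
```

```text
9.1333 [0.5125 0.1507 0.211 ] [ 0.13  0.29 -0.07  1.21 -0.    0.35] [-0.11048956 -0.5016938  -1.13674672] [-0.03279265 -0.02293068 -0.00170333]
[([325.4, 215.4], 0.94, [0.504, 0.1615, 0.08])]
[[314.  258.3]
 [315.6 230.8]]
hatch 4731 ((507.29119873046875, 181.50234985351562), (136.38052368164062, 93.89688110351562), 77.72882843017578)
```

View pics/l1.png

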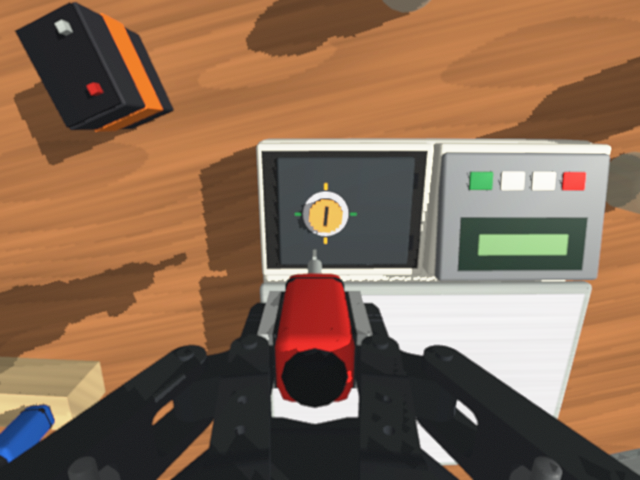

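The lock is at (326,215). Its slot is near upright in the picture, between the yellow marks at (326,186) and (326,240); the green marks are at (298,214) and (353,214). The driver's tip is at (314,255).

```bash
python3 - <<'E'
from h import *
st=arm.observe(); im=np.load("l_i.npy"); c=im.astype(int)
yy,xx=np.mgrid[:480,:640]; R2=np.hypot(xx-326,yy-215)
brass=(c[...,0]-c[...,2]>60)&(R2<25); n,l,s,ce=cv2.connectedComponentsWithStats(brass.astype(np.uint8)); k=1+s[1:,4].argmax()
cnt=cv2.findContours((l==k).astype(np.uint8),0,2)[0][0]; el=cv2.fitEllipse(cnt); print("face",el,at_z("wrist",el[0],.089,st))
hull=np.zeros((480,640),np.uint8); cv2.fillConvexPoly(hull,cv2.convexHull(cnt),1); hull=cv2.erode(hull,np.ones((5,5)))
slot=(hull>0)&(c.sum(2)<300); ys,xs=np.nonzero(slot); w=300-c.sum(2)[ys,xs]
P=np.array([at_z("wrist",(a,b),.088,st)[:2] for a,b in zip(xs,ys)]); m=np.average(P,axis=0,weights=w); u=np.linalg.svd((P-m)*np.sqrt(w)[:,None])[2][0]
print("slot",len(P),m,np.degrees(np.arctan2(u[1],u[0])),(P-m)@u if 0 else np.ptp((P-m)@u))
# depth based estimates
C=cloud("wrist",np.load("l_d.npy"),st); print("face z",np.median(C[l==k],axis=0), "w/face",C[l==k].mean(0))
def colr(m):
    ys,xs=np.nonzero(m); return np.array([at_z("wrist",(a,b),.08,st)[:2] for a,b in zip(xs,ys)])
far=(R2<40)&(R2>20)
gm=far&(c[...,1]-c[...,0]>40); ym=far&(c[...,0]-c[...,2]>100)&(abs(xx-326)<8)
G=colr(gm);Y=colr(ym);
for t,A,ax in(("green",G,1),("yellow",Y,0)):
    a=A[A[:,ax]>np.median(A[:,ax])+.0 ]; b=A[A[:,ax]<=np.median(A[:,ax])]; dd=a.mean(0)-b.mean(0); print(t,len(A),(a.mean(0)+b.mean(0))/2,np.degrees(np.arctan2(dd[1],dd[0])))
# actual driver tip in image
cv2.imwrite("pics/l2.png",cv2.resize(im[180:280,270:380],(770,700)[:2] and (660,600),interpolation=2)[...,::-1])
top=eyes.get_image("top")[0]; np.save("top1",top)
E
```

```text
face ((325.13067626953125, 215.48487854003906), (32.954471588134766, 34.08736801147461), 68.24703979492188) [0.50245715 0.16111572 0.089     ]
slot 52 [0.50293391 0.16134688] -17.706021980101923 0.014129993790001037
face z [0.50253223 0.16123042 0.08843418] w/face [0.50202493 0.16120295 0.09089685]
green 54 [0.50314105 0.16124032] 77.5686926596195
yellow 44 [0.50051641 0.16188003] -12.466560908602377
```

View pics/l2.png

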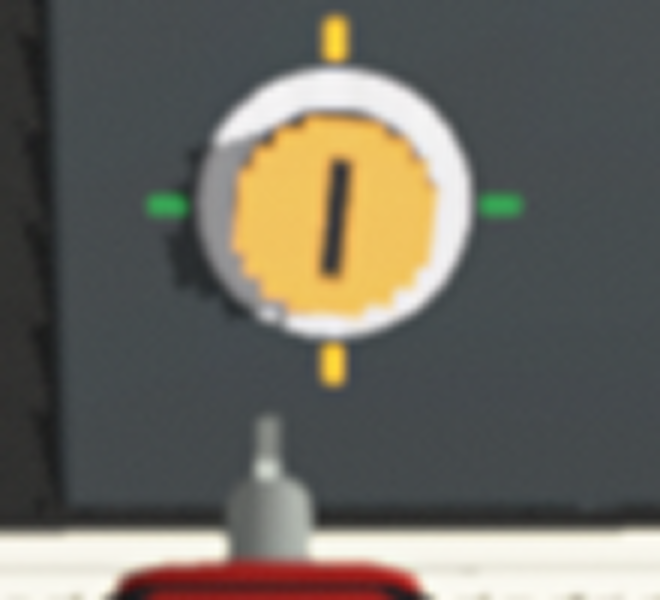

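Emit:
step_arm(series=[[-0.22, 0.21, -0.4, 0, 0, -0.4, 1], [-0.22, 0.21, -0.6, 0, 0, -0.4, 1], [0, 0, -0.5, 0, 0, 0, 1], [0, 0, -0.35, 0, 0, 0, 1], [0, 0, 0, 0, 0, 0, 1], [0, 0, 0, 0, 0, 0, 1], [0, 0, 0, 0, 0, 0, 1]])

```text
time: 9.87
tcp_pos: [0.5023, 0.1612, 0.1657]
tool_rot: [0.15, 0.989, 0.0, 0.0]
contact_force: [0.5, 0.1, -0.5]
finger_gap: 0.0255
finger_force: 68.9
```

```bash
python3 - <<'E'
from h import *
st=arm.observe(); print(st["time"],np.round(st["tcp_pos"],4),np.round(st["tool_rot"],3),np.round(st["contact_force"],2))
im,d=eyes.get_image("wrist"); np.save("m_i.npy",im); np.save("m_d.npy",d)
t=np.array(st["tcp_pos"]); X=R.from_quat(st["tool_rot"]).as_matrix()[:,0]; tip=t-[0,0,.0642]
print(proj("wrist",[tip,tip+X*.0055,tip-X*.0055,[.5015,.1612,.089]],st).round(1).tolist())
s,ds=eyes.get_image("scene"); p=proj("scene",[tip,[.5015,.1612,.089]],st); print(p); np.save("s_i.npy",s)
u,v=p[0].astype(int)
a=cv2.resize(im[190:290,270:370],(400,400),interpolation=2); b=cv2.resize(s[v-25:v+25,u-25:u+25],(400,400),interpolation=2)
cv2.imwrite("pics/m1.png",np.hstack([a,b])[...,::-1])
E
```

```text
9.8667 [0.5023 0.1612 0.1657] [0.15  0.989 0.    0.   ] [ 0.46  0.08 -0.5 ]
[[313.9, 258.2], [313.9, 249.7], [313.9, 266.6], [313.5, 250.2]]
[[363.49365386 228.36999974]
 [363.08309045 231.92344416]]
```

View pics/m1.png

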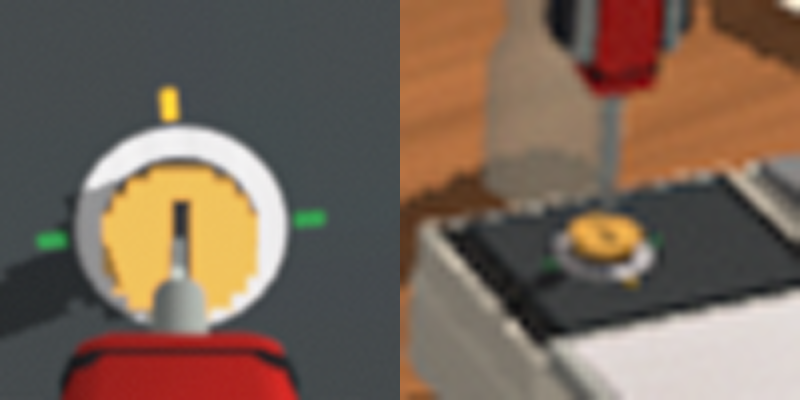

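The left tile (wrist) shows the blade tip at (180,240) lined up with the slot at (181,205–230). The right tile shows it just above the lock. I'll descend, feeling for contact.

Emit:
step_arm(series=[[0, 0, -0.2, 0, 0, 0, 1], [0, 0, -0.2, 0, 0, 0, 1], [0, 0, -0.06, 0, 0, 0, 1], [0, 0, -0.06, 0, 0, 0, 1], [0, 0, 0, 0, 0, 0, 1]])

```text
time: 10.38
tcp_pos: [0.5015, 0.1614, 0.1516]
tool_rot: [0.149, 0.989, -0.0, -0.0]
contact_force: [0.1, -0.5, -0.5]
finger_gap: 0.0255
finger_force: 68.9
```

Emit:
step_arm(series=[[0, 0, -0.04, 0, 0, 0, 1], [0, 0, -0.04, 0, 0, 0, 1], [0, 0, 0, 0, 0, 0, 1], [0, 0, 0, 0, 0, 0, 1]])

```text
time: 10.72
tcp_pos: [0.5017, 0.1615, 0.1501]
tool_rot: [0.149, 0.989, 0.0, 0.0]
contact_force: [-0.0, 1.0, -2.1]
finger_gap: 0.0248
finger_force: 68.9
```

Emit:
step_arm(series=[[0, 0, -0.04, 0, 0, 0, 1], [0, 0, -0.04, 0, 0, 0, 1], [0, 0, 0, 0, 0, 0, 1], [0, 0, 0, 0, 0, 0, 1]])

```text
time: 11.05
tcp_pos: [0.5019, 0.1615, 0.1482]
tool_rot: [0.149, 0.989, 0.0, 0.0]
contact_force: [-0.9, 0.4, 1.7]
finger_gap: 0.025
finger_force: 69.0
```

Emit:
step_arm(series=[[0, 0, -0.04, 0, 0, 0, 1], [0, 0, -0.04, 0, 0, 0, 1], [0, 0, 0, 0, 0, 0, 1], [0, 0, 0, 0, 0, 0, 1]])

```text
time: 11.38
tcp_pos: [0.5018, 0.1615, 0.1461]
tool_rot: [0.149, 0.989, 0.0, 0.0]
contact_force: [0.6, 0.2, 4.7]
finger_gap: 0.0251
finger_force: 69.2
```

Emit:
step_arm(series=[[0, 0, -0.04, 0, 0, 0, 1], [0, 0, -0.04, 0, 0, 0, 1], [0, 0, 0, 0, 0, 0, 1], [0, 0, 0, 0, 0, 0, 1]])

```text
time: 11.72
tcp_pos: [0.5019, 0.1615, 0.1442]
tool_rot: [0.149, 0.989, 0.0, 0.0]
contact_force: [-0.2, 0.1, 5.4]
finger_gap: 0.0252
finger_force: 69.5
```

Emit:
step_arm(series=[[0, 0, -0.04, 0, 0, 0, 1], [0, 0, -0.03, 0, 0, 0, 1], [0, 0, 0, 0, 0, 0, 1], [0, 0, 0, 0, 0, 0, 1]])

```text
time: 12.05
tcp_pos: [0.5019, 0.1615, 0.1425]
tool_rot: [0.149, 0.989, 0.0, 0.0]
contact_force: [-0.7, -0.0, 8.0]
finger_gap: 0.0254
finger_force: 69.6
```

Emit:
step_arm(series=[[0, 0, -0.03, 0, 0, 0, 1], [0, 0, 0, 0, 0, 0, 1], [0, 0, 0, 0, 0, 0, 1]])

```text
time: 12.3
tcp_pos: [0.5019, 0.1615, 0.1418]
tool_rot: [0.149, 0.989, 0.0, 0.0]
contact_force: [-0.8, -0.9, 8.8]
finger_gap: 0.0254
finger_force: 69.7
```

Emit:
step_arm(series=[[0, 0, -0.03, 0, 0, 0, 1], [0, 0, 0, 0, 0, 0, 1], [0, 0, 0, 0, 0, 0, 1]])

```text
time: 12.55
tcp_pos: [0.5019, 0.1615, 0.1412]
tool_rot: [0.149, 0.989, 0.0, 0.0]
contact_force: [-1.0, 0.4, 9.3]
finger_gap: 0.0255
finger_force: 70.3
```

Emit:
step_arm(series=[[0, 0, -0.03, 0, 0, 0, 1], [0, 0, 0, 0, 0, 0, 1], [0, 0, 0, 0, 0, 0, 1]])

```text
time: 12.8
tcp_pos: [0.5021, 0.1615, 0.1409]
tool_rot: [0.149, 0.989, 0.0, 0.001]
contact_force: [-1.5, -0.0, 17.0]
finger_gap: 0.0253
finger_force: 71.3
```

Emit:
step_arm(series=[[0, 0, -0.02, 0, 0, 0, 1], [0, 0, 0, 0, 0, 0, 1], [0, 0, 0, 0, 0, 0, 1]])

```text
time: 13.05
tcp_pos: [0.5022, 0.1615, 0.1407]
tool_rot: [0.149, 0.989, 0.0, 0.001]
contact_force: [-3.6, -1.2, 20.8]
finger_gap: 0.0254
finger_force: 71.8
```

Emit:
step_arm(series=[[0, 0, 0.03, 0, 0, 0, 1], [0, 0, 0, 0, 0, 0, 1], [0, 0, 0, 0, 0, 0, 1]])

```text
time: 13.3
tcp_pos: [0.502, 0.1615, 0.141]
tool_rot: [0.149, 0.989, 0.0, 0.001]
contact_force: [-2.7, -0.8, 14.0]
finger_gap: 0.0254
finger_force: 70.3
```

Emit:
step_arm(series=[[0, 0, 0, 0, 0, -0.5, 1], [0, 0, 0, 0, 0, -0.5, 1], [0, 0, 0, 0, 0, -0.5, 1], [0, 0, 0, 0, 0, -0.5, 1], [0, 0, 0, 0, 0, -0.5, 1], [0, 0, 0, 0, 0, -0.5, 1], [0, 0, 0, 0, 0, 0, 1], [0, 0, 0, 0, 0, 0, 1]])

```text
time: 13.97
tcp_pos: [0.5022, 0.1615, 0.141]
tool_rot: [0.302, 0.953, 0.0, 0.001]
contact_force: [-1.6, -0.5, 12.8]
finger_gap: 0.0251
finger_force: 70.6
```

```bash
python3 -c "
from h import *
s=arm.observe();print(s['contact_force'],s['moment'],s['tcp_pos'],np.degrees(R.from_quat(s['tool_rot']).as_euler('xyz')),s['qpos'][5])"
```

```text
[-1.64709172 -0.49579665 12.78570787] [-0.13070378  0.2850536   0.00478673] [0.50220603 0.16148672 0.14100605] [1.79944935e+02 6.78672207e-02 1.44793085e+02] 0.7711241844458115
```

Emit:
step_arm(series=[[0, 0, 0, 0, 0, -0.6, 1], [0, 0, 0, 0, 0, -0.6, 1], [0, 0, 0, 0, 0, -0.6, 1], [0, 0, 0, 0, 0, -0.6, 1], [0, 0, 0, 0, 0, -0.6, 1], [0, 0, 0, 0, 0, -0.6, 1], [0, 0, 0, 0, 0, -0.6, 1], [0, 0, 0, 0, 0, -0.6, 1], [0, 0, 0, 0, 0, -0.6, 1], [0, 0, 0, 0, 0, -0.6, 1], [0, 0, 0, 0, 0, -0.6, 1], [0, 0, 0, 0, 0, -0.6, 1]])

```text
time: 14.97
tcp_pos: [0.5021, 0.1614, 0.141]
tool_rot: [0.633, 0.774, 0.0, 0.001]
contact_force: [-1.8, -0.0, 13.9]
finger_gap: 0.0252
finger_force: 70.7
```

Emit:
step_arm(series=[[0, 0, 0, 0, 0, -0.6, 1], [0, 0, 0, 0, 0, -0.6, 1], [0, 0, 0, 0, 0, -0.6, 1], [0, 0, 0, 0, 0, 0, 1], [0, 0, 0, 0, 0, 0, 1]])

```text
time: 15.38
tcp_pos: [0.5021, 0.1614, 0.141]
tool_rot: [0.702, 0.712, 0.0, 0.001]
contact_force: [-1.6, -2.0, 13.8]
finger_gap: 0.0256
finger_force: 70.7
```

```bash
cat > s.py <<'E'
from h import *
s=arm.observe();print(s['time'],s['contact_force'].round(2) if hasattr(s['contact_force'],'round') else s['contact_force'],s['moment'],s['tcp_pos'],"blade",R.from_quat(s['tool_rot']).as_euler('xyz',degrees=True)[2]-180,s['qpos'][5])
E
python3 s.py
```

```text
15.3833 [-1.59 -1.96 13.75] [-0.35411968  0.51256633  0.03848864] [0.50207646 0.16137451 0.14099097] blade -89.21462470951838 1.7136653834128925
```

Emit:
step_arm(series=[[0, 0, 0, 0, 0, -0.5, 1], [0, 0, 0, 0, 0, -0.5, 1], [0, 0, 0, 0, 0, -0.5, 1], [0, 0, 0, 0, 0, -0.3, 1], [0, 0, 0, 0, 0, 0, 1]])

```text
time: 15.8
tcp_pos: [0.502, 0.1614, 0.141]
tool_rot: [0.767, 0.642, 0.0, 0.0]
contact_force: [-2.6, -1.3, 14.1]
finger_gap: 0.0256
finger_force: 70.7
```

```bash
python3 s.py
```

```text
15.8 [-2.57 -1.33 14.09] [-0.29088204  0.56805933 -0.01755995] [0.50203905 0.16138146 0.14099614] blade -100.11536137560212 1.9039251644288495
```

Emit:
step_arm(series=[[0, 0, 0, 0, 0, -0.3, 1], [0, 0, 0, 0, 0, -0.3, 1], [0, 0, 0, 0, 0, 0, 1], [0, 0, 0, 0, 0, 0, 1]])

```text
time: 16.13
tcp_pos: [0.502, 0.1614, 0.141]
tool_rot: [0.786, 0.618, 0.0, 0.0]
contact_force: [-2.5, -2.1, 14.4]
finger_gap: 0.0256
finger_force: 70.7
```

```bash
python3 s.py
```

```text
16.1333 [-2.45 -2.07 14.44] [-0.30753947  0.50901338 -0.00255293] [0.502027   0.16140167 0.14099337] blade -103.59876281473433 1.9647879816014162
```

Emit:
step_arm(series=[[0, 0, 0.05, 0, 0, 0, 1], [0, 0, 0.05, 0, 0, 0, 1], [0, 0, 0.05, 0, 0, 0, 1], [0, 0, 0.05, 0, 0, 0, 1], [0, 0, 0.05, 0, 0, 0, 1], [0, 0, 0, 0, 0, 0, 1]])

```text
time: 16.63
tcp_pos: [0.5017, 0.1614, 0.1465]
tool_rot: [0.786, 0.618, -0.0, -0.0]
contact_force: [1.2, -0.8, -0.6]
finger_gap: 0.0252
finger_force: 68.7
```

Emit:
step_arm(series=[[0, 0, 0.2, 0, 0, 0, 1], [0, 0, 0.4, 0, 0, 0, 1], [0, 0, 0.6, 0, 0, 0, 1], [0, 0, 0.6, 0, 0, 0, 1], [0, 0, 0.4, 0, 0, 0, 1], [0, 0, 0, 0, 0, 0, 1], [0, 0, 0, 0, 0, 0, 1]])

```text
time: 17.22
tcp_pos: [0.5017, 0.1615, 0.2015]
tool_rot: [0.786, 0.619, 0.0, 0.0]
contact_force: [1.1, 0.7, -1.9]
finger_gap: 0.0249
finger_force: 69.1
```

```bash
python3 s.py; python3 - <<'E'
from h import *
st=arm.observe(); out=[]
P=np.array([.5022,.1614,.087])
for n,h in(("scene",22),("wrist",50),("top",22)):
    im,d=eyes.get_image(n); C=cloud(n,d,st); p=proj(n,P,st)[0]; print(n,p); u,v=p.round().astype(int)
    c=im.astype(int); m=(c[...,0]-c[...,2]>70)&(np.hypot(C[...,0]-P[0],C[...,1]-P[1])<.014)&(C[...,2]>.07)&(C[...,2]<.1)
    print(n,m.sum(),np.percentile(C[m][:,2],[10,50,90]) if m.sum()>3 else None)
    if n!="scene": out.append(cv2.resize(im[max(0,v-h):v+h,max(0,u-h):u+h],(400,400),interpolation=2))
cv2.imwrite("pics/n1.png",np.hstack(out)[...,::-1])
E
```

```text
17.2167 [ 1.05  0.67 -1.86] [-0.00279245  0.01079728  0.02730636] [0.50171634 0.16148105 0.20154668] blade -103.5837904452191 1.9645483408583415
scene [363.24291506 232.58805657]
scene 35 [0.08271139 0.08645699 0.0882581 ]
wrist [313.98578401 235.67988343]
wrist 828 [0.08323368 0.08419886 0.08506117]
top [251.5179299  229.90102193]
top 13 [0.08334452 0.08549885 0.08940487]
```

View pics/n1.png

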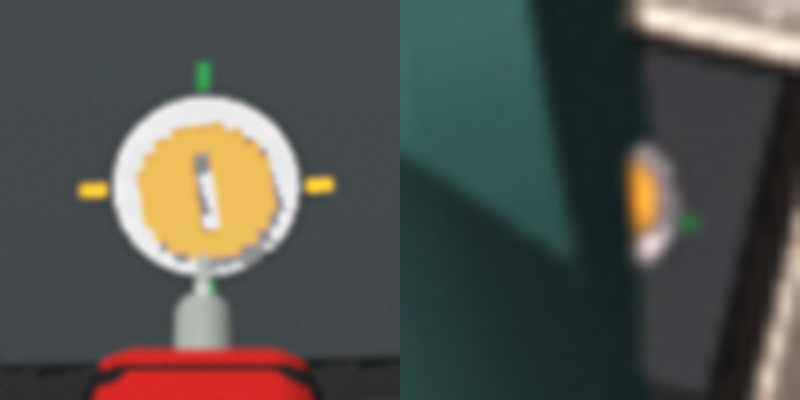

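The wrist tile shows the slot at (205,190), close to the green marks' direction, with the lock's face lower than before. I'll check the angle and depth numerically against the first picture.

```bash
python3 - <<'E'
from h import *
st=arm.observe(); im,d=eyes.get_image("wrist")
def an(im,d,st,t,z0):
    C=cloud("wrist",d,st); c=im.astype(int); r=np.hypot(C[...,0]-.5022,C[...,1]-.1614); b=(c[...,0]-c[...,2]>60)&(r<.013)
    ha=(c.max(2)<90)&(r>.022)&(r<.035)&(C[...,2]>.07)
    bb=cv2.erode(b.astype(np.uint8),np.ones((3,3)))>0
    print(t,"face",np.median(C[bb][:,2]),"hatch",np.median(C[ha][:,2]),bb.sum(),ha.sum())
    return C
C=an(im,d,st,"now",.085)
st0=dict(st); st0["tcp_pos"]=[.5125,.1507,.211]; st0["tool_rot"]=[.108,.9942,0,0]
an(np.load("l_i.npy"),np.load("l_d.npy"),st0,"before",.089)
c=im.astype(int); n,l,s,ce=cv2.connectedComponentsWithStats(((c[...,0]-c[...,2]>70)&(np.hypot(C[...,0]-.5022,C[...,1]-.1614)<.016)).astype(np.uint8)); k=1+s[1:,4].argmax()
h=np.zeros((480,640),np.uint8); cv2.fillConvexPoly(h,cv2.convexHull(cv2.findContours((l==k).astype(np.uint8),0,2)[0][0]),1); h=cv2.erode(h,np.ones((7,7)))
ys,xs=np.nonzero((h>0)&(l!=k)); P=np.array([at_z("wrist",(a,b),.085,st)[:2] for a,b in zip(xs,ys)]); m=P.mean(0); u=np.linalg.svd(P-m)[2][0]
a=np.degrees(np.arctan2(u[1],u[0]))%180; print("slot",len(P),m,a,"turn",(-12.4-(a-180)),np.radians(-12.4-(a-180)))
E
```

```text
now face 0.24262576885187814 hatch 0.26593680448423207 1237 18586
before face 0.2366045028830649 hatch 0.26580075082918236 4044 14831Traceback (most recent call last):
  File "<stdin>", line 14, in <module>
  File "h.py", line 18, in at_z
    o,v=ray(n,px,st); return o+v*(z-o[2])/v[2]
        ~~~^^^^^^^^^
  File "h.py", line 13, in ray
    K,d,T=campose(n,st); u=cv2.undistortPoints(np.array([[px]],float),K,d)[0,0]
          ~~~~~~~^^^^^^
  File "h.py", line 5, in campose
    c=eyes.get_calibration(n)
ValueError: time passes only in moves, steps and waits
```

```bash
sed -i 's/^def campose/import functools\neyes_cal=functools.lru_cache(None)(lambda n: eyes.get_calibration(n))\ndef campose/; s/c=eyes.get_calibration(n)$/c=eyes_cal(n)/' h.py; python3 - <<'E'
from h import *
st=arm.observe(); im,d=eyes.get_image("wrist")
def an(im,d,st,t):
    C=cloud("wrist",d,st); c=im.astype(int); r=np.hypot(C[...,0]-.5022,C[...,1]-.1614); g=(d>0)&(C[...,2]<.1)&(C[...,2]>.06)
    b=(c[...,0]-c[...,2]>60)&(r<.012)&g; ha=(c.max(2)<90)&(r>.02)&(r<.035)&g
    print(t,"face",np.median(C[b][:,2]),"hatch",np.median(C[ha][:,2]),b.sum(),ha.sum()); return C,g
C,g=an(im,d,st,"now")
st0=dict(st); st0["tcp_pos"]=[.5125,.1507,.211]; st0["tool_rot"]=[.108,.9942,0,0]
an(np.load("l_i.npy"),np.load("l_d.npy"),st0,"before")
c=im.astype(int); r=np.hypot(C[...,0]-.5022,C[...,1]-.1614)
sl=g&(r<.0085)&(c[...,0]-c[...,2]<60); ys,xs=np.nonzero(sl)
P=np.array([at_z("wrist",(a,b),.085,st)[:2] for a,b in zip(xs,ys)]); m=P.mean(0); u=np.linalg.svd(P-m)[2][0]
a=np.degrees(np.arctan2(u[1],u[0]))%180; print("slot",len(P),m,np.ptp((P-m)@u),a,"turn",np.radians(-12.4-(a-180)))
E
```

```text
now face 0.08371871643253542 hatch 0.07899124985639705 707 3885
before face 0.08799628991984865 hatch 0.07904559150993273 710 3995
slot 66 [0.50295227 0.16212839] 0.013638623473364924 85.64052569785419 turn 1.4304626797761262
```

The face is 4.7 mm above the hatch, against 9.0 mm before, so the lock is pressed in 4.3 mm and turned 1.43 rad. That means it is locked. I'll take the driver back to its own hole.

Emit:
step_arm(series=[[0, 0, 0.8, 0, 0, 0.6, 1], [0, 0, 0.9, 0, 0, 0.6, 1], [0.24, -0.89, 0.9, 0, 0, 0.67, 1], [0.24, -0.89, 0.1, 0, 0, 0.67, 1], [0.24, -0.89, 0, 0, 0, 0.67, 1], [0.24, -0.89, 0, 0, 0, 0.67, 1], [0.24, -0.89, 0, 0, 0, 0.67, 1], [0.24, -0.89, 0, 0, 0, 0.67, 1], [0.24, -0.89, 0, 0, 0, 0.67, 1], [0.24, -0.89, 0, 0, 0, 0.67, 1], [0.24, -0.89, 0, 0, 0, 0.67, 1], [0.24, -0.89, 0, 0, 0, 0.67, 1]])

```text
time: 18.47
tcp_pos: [0.5617, -0.0622, 0.2686]
tool_rot: [0.469, 0.883, -0.0, -0.0]
contact_force: [0.2, 0.5, -0.6]
finger_gap: 0.0253
finger_force: 69.1
```

Emit:
step_arm(series=[[0.24, -0.89, 0, 0, 0, 0.67, 1], [0.24, -0.89, 0, 0, 0, 0.67, 1], [0.24, -0.89, 0, 0, 0, 0.67, 1], [0.24, -0.89, 0, 0, 0, 0.67, 1], [0.24, -0.89, 0, 0, 0, 0.67, 1], [0.24, -0.89, 0, 0, 0, 0.67, 1], [0.24, -0.89, 0, 0, 0, 0.67, 1], [0.24, -0.89, 0, 0, 0, 0.7, 1], [0.24, -0.89, 0, 0, 0, 0, 1], [0.24, -0.89, 0, 0, 0, 0, 1], [0, 0, 0, 0, 0, 0, 1], [0, 0, 0, 0, 0, 0, 1]])

```text
time: 19.47
tcp_pos: [0.6217, -0.2845, 0.2678]
tool_rot: [0.207, 0.978, 0.0, -0.001]
contact_force: [-0.5, 0.0, -1.4]
finger_gap: 0.0254
finger_force: 69.1
```

Emit:
step_arm(series=[[0, 0, 0, 0, 0, 0, 1], [0, 0, 0, 0, 0, 0, 1]])

```text
time: 19.63
tcp_pos: [0.6216, -0.2828, 0.2691]
tool_rot: [0.206, 0.978, 0.0, -0.0]
contact_force: [-0.1, -0.1, -1.2]
finger_gap: 0.0253
finger_force: 69.1
```

```bash
python3 s.py; python3 - <<'E'
from h import *
st=arm.observe(); im,d=eyes.get_image("wrist"); C=cloud("wrist",d,st); x,y,z=[C[...,i] for i in range(3)]
m=(d>0)&(z>.055)&(z<.065)&(x>.58)&(x<.7)&(y>-.34)&(y<-.12); q=cv2.minAreaRect((C[m][:,:2]*1000).astype(np.float32)); print(m.sum(),q)
E
```

```text
19.6333 [-0.07 -0.06 -1.16] [0.03055589 0.03610873 0.03231809] [ 0.6216216  -0.28276139  0.26908385] blade -23.812896826586723 -0.13052796646229875
6177 ((637.1903686523438, -227.66891479492188), (180.75909423828125, 45.05255889892578), 76.07522583007812)
```

Emit:
step_arm(series=[[0.02, -0.14, -0.3, 0, 0, 0, 1], [0, 0, -0.7, 0, 0, 0, 1], [0, 0, -0.9, 0, 0, 0, 1], [0, 0, -0.9, 0, 0, 0, 1], [0, 0, -0.7, 0, 0, 0, 1], [0, 0, -0.5, 0, 0, 0, 1], [0, 0, -0.5, 0, 0, 0, 1], [0, 0, -0.5, 0, 0, 0, 1], [0, 0, 0, 0, 0, 0, 1]])

```text
time: 20.43
tcp_pos: [0.6211, -0.2861, 0.1413]
tool_rot: [0.206, 0.978, 0.001, -0.002]
contact_force: [-0.8, 0.2, -2.2]
finger_gap: 0.0252
finger_force: 69.1
```

Emit:
step_arm(series=[[0, 0, -0.5, 0, 0, 0, 1], [0, 0, -0.6, 0, 0, 0, 1], [0, 0, -0.6, 0, 0, 0, 1], [0, 0, -0.5, 0, 0, 0, 1], [0, 0, -0.3, 0, 0, 0, 1], [0, 0, 0, 0, 0, 0, 1], [0, 0, 0, 0, 0, 0, 1], [0, 0, 0, 0, 0, 0, 1]])

```text
time: 21.1
tcp_pos: [0.6226, -0.2872, 0.0825]
tool_rot: [0.207, 0.978, -0.0, 0.001]
contact_force: [0.3, -1.1, -1.1]
finger_gap: 0.0252
finger_force: 69.1
```

Emit:
step_arm(series=[[0, 0, -0.1, 0, 0, 0, 1], [0, 0, -0.1, 0, 0, 0, 1], [0, 0, -0.05, 0, 0, 0, 1], [0, 0, 0, 0, 0, 0, 1], [0, 0, 0, 0, 0, 0, 1]])

```text
time: 21.52
tcp_pos: [0.6222, -0.287, 0.0753]
tool_rot: [0.207, 0.978, 0.0, -0.0]
contact_force: [-0.3, -0.8, -1.2]
finger_gap: 0.0251
finger_force: 69.1
```

Emit:
step_arm(series=[[0, 0, -0.05, 0, 0, 0, 1], [0, 0, -0.02, 0, 0, 0, 1], [0, 0, 0, 0, 0, 0, 1], [0, 0, 0, 0, 0, 0, 1]])

```text
time: 21.85
tcp_pos: [0.6224, -0.2871, 0.0742]
tool_rot: [0.207, 0.978, -0.0, 0.0]
contact_force: [-2.6, 1.3, 6.7]
finger_gap: 0.0255
finger_force: 70.3
```

Emit:
step_arm(series=[[0, 0, 0, 0, 0, 0, 0.6], [0, 0, 0, 0, 0, 0, 0.4], [0, 0, 0, 0, 0, 0, 0.3], [0, 0, 0, 0, 0, 0, 0.3], [0, 0, 0, 0, 0, 0, 0.3], [0, 0, 0, 0, 0, 0, 0.3]])

```text
time: 22.35
tcp_pos: [0.6222, -0.287, 0.0734]
tool_rot: [0.207, 0.978, 0.0, -0.0]
contact_force: [0.1, 0.3, -0.4]
finger_gap: 0.0596
finger_force: 0.0
```

Emit:
step_arm(series=[[0, 0, 0.3, 0, 0, 0, 0.3], [0, 0, 0.7, 0, 0, 0, 0.3], [0, 0, 0.9, 0, 0, 0, 0.3], [0, 0, 0.9, 0, 0, 0, 0.3], [0, 0, 0.9, 0, 0, 0, 0.3], [0, 0, 0.9, 0, 0, 0, 0.3], [0, 0, 0.9, 0, 0, 0, 0.3], [0, 0, 0.9, 0, 0, 0, 0.3], [0, 0, 0.9, 0, 0, 0, 0.3], [0, 0, 0.5, 0, 0, 0, 0.3], [0, 0, 0, 0, 0, 0, 0.3], [0, 0, 0, 0, 0, 0, 0.3]])

```text
time: 23.35
tcp_pos: [0.6224, -0.2872, 0.269]
tool_rot: [0.207, 0.978, -0.0, 0.001]
contact_force: [-0.5, -0.1, 0.3]
finger_gap: 0.0595
finger_force: 0.0
```

```bash
python3 - <<'E'
from h import *
st=arm.observe(); print(st["time"],st["tcp_pos"],st["finger_gap"],st["contact_force"])
im,d=eyes.get_image("wrist"); C=cloud("wrist",d,st); x,y,z=[C[...,i] for i in range(3)]
for t,a,b in(("red",-.34,-.25),("blue",-.2,-.13)):
    m=(d>0)&(z>.11)&(z<.14)&(x>.58)&(x<.7)&(y>a)&(y<b); q=cv2.minAreaRect((C[m][:,:2]*1000).astype(np.float32)); print(t,m.sum(),q,np.percentile(z[m],[50,95]))
s,ds=eyes.get_image("scene"); C=cloud("scene",ds); P=np.array([.5022,.1614]); c=s.astype(int); m=(ds>0)&(c[...,0]-c[...,2]>70)&(np.hypot(C[...,0]-P[0],C[...,1]-P[1])<.014)&(C[...,2]>.07); print("lock face",np.percentile(C[m][:,2],[10,50,90]))
out=np.hstack([cv2.resize(im[120:320,200:500],(400,267)),cv2.resize(s[190:380,130:500],(400,267))]); cv2.imwrite("pics/f.png",out[...,::-1])
E
```

```text
23.35 [ 0.62239277 -0.28716859  0.26900742] 0.059516007559924505 [-0.46490115 -0.13303877  0.28658603]
red 885 ((622.2807006835938, -286.54693603515625), (24.784473419189453, 25.302181243896484), 65.95282745361328) [0.1205667 0.1243435]
blue 987 ((651.1732177734375, -169.98910522460938), (27.155746459960938, 26.461074829101562), 85.52118682861328) [0.12001205 0.12431354]
lock face [0.08328646 0.08573115 0.08786412]
```

View pics/f.png

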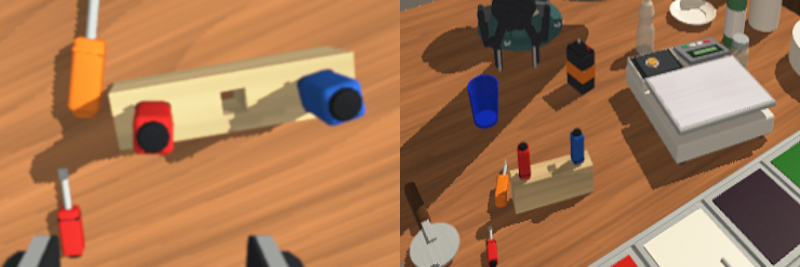

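The wrist tile shows the red driver home at (152,130) with its top at 0.124 m, the same as the blue one at (345,100). The scene tile shows the scale and the other things in place, with the lock down. I'll hand in the job.

```bash
python3 -c "
from cell import arm
print(arm.close_job())"
```

```text
the job is handed in; nothing more can be done
None
```

The job is handed in at about 23 s: the lock read as locked (turned about 1.43 rad, risen to about 4.3 mm pressed in), the red driver is back home in its own hole, and I touched nothing else (the orange and small red look-alikes stood in my first picture but lay flat before the arm's first move).

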